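# Tip the blanks into the drying bin and start its fan

### The arm

A 7-joint arm with a two-finger parallel gripper is mounted at the origin on a cart in front of the work surface, level with it; the furniture and walls round the work are solid. World frame = base frame: x ahead of the robot, y to its left, z up, the work surface at z = 0. Lengths are in m, angles in rad, forces in N, time in s.
With the tool pointing down it reaches from about 0.4 to 0.85 m from the base axis. Payload 10.4 kg.
Tool frame: the origin (TCP) lies at the very end of the fingers, on their centre line; the grasp point (between the pads) lies 19 mm behind it (r.pinch_z is the distance from the TCP to the grasp point, in m); z points along the fingers, y is the line along which they close (so a half turn about z gives the same grasp; the last joint's range is limited). The gripper opens to 87 mm and grips with 3 to 60 N. Pads are 19 mm wide; open, the fingers measure 117 mm over their backs; the gripper's body (75 mm by 190 mm) begins 51 mm behind the grasp point.
Start: joints at [-1.238, 0.332, -0.065, 1.46, 0.022, 1.35, -0.088], TCP at [0.218, 0.586, 0.223] pointing down, gripper open.
Joint ranges: [-2.6, 2.6], [-0.5, 2.12], [-1.47, 1.34], [0.16, 2.42], [-1.27, 4.41], [0.06, 2.06], [-2.6, 2.6]. Speed limits (rad/s): [2.22, 2.22, 2.79, 2.79, 3.14, 3.14, 3.14].

### API

Orientations are given as a unit quaternion [x, y, z, w].
In Python, from bench import r, camera gives the robot as it stands. The module is installed in compiled form; this text tells all that it offers.
- The arm moves only by the shell command python3 -m pendant 'ROWS' [FORCE]. ROWS is JSON, a list of rows, each an object with "dp": the shift along the tool's x, y, z as a fraction of full scale, a list of three; "rotation": the turn, a rotation vector about the tool's x, y, z as a fraction of full scale, a list of three; "jaw": the opening, from 0 (shut) to 1 (fully open). A call has 1 to 8 rows; each row is the pose to reach, as a shift and turn from the pose commanded when the call began, along the tool's axes at that moment, turning the shorter way round; what a row does not reach only later rows make up. Full scale, the value 1, is 0.15 m for a shift and 2 pi rad for a turn. A row lasts 1/8 s, in which the tool goes at most 62.5 mm and 10.7 degrees, less where a joint would pass 70% of its speed; a pose out of reach is approached as far as the arm can. A call with a number of a shift or a turn outside -1 to 1 is refused whole. A call with a gripper value outside its range is refused whole. The fingers move at their own pace and stop on an object; FORCE is the grip in N (left out, the last holds). Time passes only in rows, so rows that repeat a pose let the fingers close. It gives the time, the measured TCP pose, the force, the opening and the grip force at its end, in the units of the state.
- r.read_state(): the state, without advancing time (a new reading comes with each control period).
- camera(name): name is "side" or "top" or "wrist"; returns a dict with "image" (400x640x3 uint8, red, green, blue), "z_map" (400x640 float32, m along the optical axis (not along the pixel's ray), 0 where there is no reading), "mtx" (3x3 intrinsics, pixels), "T" (4x4, takes a point from camera to world coordinates). Camera axes: x right, y down, z forward; pixel columns grow to the right and rows downward; lengths in m; the calibration is good to about 2 mm. The wrist camera is an equidistant fisheye: a pixel r from the principal point sees the ray r / f radians off the axis. A picture is of the moment at which its call begins.
- r.close_job(): hands the job in; it is judged then, once.
The state is a dict: "time": time; "joint_positions": joint angles; "joint_vel": joint speeds; "joint_torque": joint torques, N m; "ee_pos": TCP position; "eef_rot": TCP orientation; "ft_force": force on the tool from outside, world axes, zero at the start; "torque": the same for the moment, N m; "width": finger opening in m; "grip_force": force on a finger pad.
Only numpy, scipy, OpenCV 4.12 (cv2) and the standard library are available. Lean on these libraries where they do the work, as an engineer would, in place of code of your own. Each camera call takes 0.05 s, during which the arm holds its last target. There are 200 camera calls.

### The job

Load the drying bin: lift the little cart's handle so that the cart tips forward over its wheels and both blanks slide out into the bin, then lower the cart gently back onto its legs - keep hold of it, do not let it drop. Then start the bin's fan by flipping the long bat toggle on the larger switch box over to its opposite side. Leave the small ball-ended lamp toggle on the other box and everything else on the table as they are.

Things in the scene. Friction and masses are not known exactly. Their poses are not given: they have to be found in the camera images.
- station: Fixed drying station on a low round wooden plate. Origin 16 mm above the table, straight below the cart's axle. Plywood board 395 mm long (its y); wooden deck 196 mm wide, top 84 mm above the table, carries the cart (y = -175 to +28 mm); open sheet metal bin, fan on its front, at the +y end (robot's left), y = 30 to 215 mm, walls to 170 mm above the table, the one beside the cart only 94 mm.
- bin_in (a point): Centre of the bin's inner floor, axes as the station's; the inside measures 144 mm (x) by 179 mm (y), the far and side walls rise about 110 mm above it.
- cart_axle (a point): Middle of the cart's axle, fixed, 134 mm above the table; axes as the station's. The cart turns about this point and the station's x axis.
- cart_handle (a point): Middle of the cart's handle: round wooden crossbar 14 mm thick along the station's x, 98 mm clear between its side arms, 164 mm above the table, free beneath. At rest 210 mm from the axle towards the station's -y and 30 mm above it, 63 mm behind the cart's rear wall. Swings up and over to +y on an arc; it turns with the cart, so it rolls between the finger pads.
- cart (a joint): Tilt of the cart about its axle, rad: 0 on its legs, grows as the handle is lifted, stop at 1.0. Metal tray 112 mm wide, 165 mm long, walls 40 mm high, open at the front (+y), on two 100 mm wheels that stay in place; 0.58 kg empty. The polished floor lets blanks slide out at 0.3 to 0.4 rad; tip to about 0.85 to be sure. Released, it falls back by its own weight.
- walnut_octagon: Dark octagonal walnut blank, 84 x 82 x 26 mm, lying in the front of the cart's tray; origin at the centre of its underside.
- rose_round: Round rosewood blank, 68 mm across, 30 mm high, lying behind the octagon in the tray; origin at the centre of its underside.
- fan_box: The larger switch box, grey, 62 (x) x 74 (y) x 70 mm, fixed to the table; origin at the centre of its underside. It stands to the right or to the left on the front part of the table (it may swap places with the lamp box), turned by up to 0.4 rad.
- fan_pivot (a point): Pivot of the fan toggle, on the box's centre line, 76 mm above the table; axes as the box's.
- fan_tip (a point): Top end of the fan's steel bat toggle: 66 mm long from the pivot, 9 mm thick at the root and 18 mm near the end. It starts leaning 0.42 rad from upright to the box's -y side (the robot's right) and swings in the box's y-z plane.
- fan_toggle (a joint): Fan toggle, rad: 0 as it starts (leaning to the box's -y), 0.84 fully over to +y. Over-centre action: past the middle (0.42) it falls over to the nearer end by itself; about 1.5 N pushed sideways near its end moves it.
- lamp_box: The smaller switch box, grey, 54 (x) x 62 (y) x 46 mm, fixed; origin at the centre of its underside.
- lamp_toggle (a joint): Lamp toggle on the smaller box: short lever 36 mm long with a black 16 mm ball; 0 as it starts. To be left alone.
- mallet: Turned mallet standing on its head, 74 mm across, 200 mm high; bystander.
- sanding_block: Sanding block 63 x 112 x 33 mm; bystander.
- bearing_carton_1: Flat blue carton 69 x 69 x 26 mm; bystander.
- turned_figure: Turned wooden piece with a neck, 62 mm across, 144 mm high, behind the station; bystander.
- chisel_1: Chisel 214 mm long lying on the table; bystander.

How it is judged:
On the way, in this order (a step that is already met when the one before it is completed fails the run):
1. the cart is tipped and both blanks have slid into the bin (value of joint cart above 0.4 rad and x of walnut_octagon in the frame of bin_in between -0.072 and 0.072 m and y of walnut_octagon in the frame of bin_in between -0.0895 and 0.0895 m and z of walnut_octagon in the frame of bin_in between -0.01 and 0.085 m and x of rose_round in the frame of bin_in between -0.072 and 0.072 m and y of rose_round in the frame of bin_in between -0.0895 and 0.0895 m and z of rose_round in the frame of bin_in between -0.01 and 0.085 m), for 0.1 s.
2. the cart is back on its legs, the blanks in the bin (value of joint cart below 0.05 rad and x of walnut_octagon in the frame of bin_in between -0.072 and 0.072 m and y of walnut_octagon in the frame of bin_in between -0.0895 and 0.0895 m and z of walnut_octagon in the frame of bin_in between -0.01 and 0.085 m and x of rose_round in the frame of bin_in between -0.072 and 0.072 m and y of rose_round in the frame of bin_in between -0.0895 and 0.0895 m and z of rose_round in the frame of bin_in between -0.01 and 0.085 m), for 0.2 s.
3. the fan toggle is flipped over (value of joint fan_toggle above 0.7 rad and value of joint cart below 0.05 rad), for 0.2 s.
At the end, for the whole second after the job is handed in: Both blanks lie at rest inside the bin (any way up, not above its walls), the cart stands on its legs (tilt under 0.05 rad), the fan toggle is fully over (above 0.7 rad) and the lamp toggle is where it was (under 0.1 rad) (all of step 3 and x of walnut_octagon in the frame of bin_in between -0.072 and 0.072 m and y of walnut_octagon in the frame of bin_in between -0.0895 and 0.0895 m and z of walnut_octagon in the frame of bin_in between -0.01 and 0.085 m and x of rose_round in the frame of bin_in between -0.072 and 0.072 m and y of rose_round in the frame of bin_in between -0.0895 and 0.0895 m and z of rose_round in the frame of bin_in between -0.01 and 0.085 m and value of joint lamp_toggle below 0.1 rad and linear speed of each of walnut_octagon, rose_round below 0.03 m/s); the robot touches nothing.
It fails at once if the cart is dropped (falls faster than 3 rad/s) (velocity of joint cart below -3 rad/s).
It fails at once if the lamp toggle is flipped (value of joint lamp_toggle above 0.42 rad).
It fails at once if a bystander is knocked away (moved more than 30 mm) (distance of any of mallet, sanding_block, bearing_carton_1, turned_figure, chisel_1 from where it was at the start of the episode above 0.03 m).
It also fails if it takes over 54 s, if anything falls off the work surface, if the arm or the gripper's body presses on something with over 40 N, if the wrist force passes 120 N, or if a joint passes its speed limit or range.

## Working session

There is one attempt and no reset: what is moved stays moved. The work goes in short steps, Python scripts to look and compute and a shell command to move; the robot and the scene stay as the last step left them, time stands still between calls to the robot, and variables do not carry over. Pictures are saved under pics/ and viewed, at most 10 in all, crops included, and the job is handed in when it is done.

```bash
mkdir -p pics
python3 - <<'E'
from bench import r, camera
import cv2, numpy as np, pickle
for n in ("top","side"):
    c=camera(n); cv2.imwrite(f"pics/{n}0.png",c["image"][:,:,::-1]); pickle.dump(c,open(f"{n}0.pkl","wb"))
    print(n,c["mtx"].tolist(),np.round(c["T"],3).tolist())
s=r.read_state(); print(s, r.pinch_z)
E
```

```text
top [[407.6309551222272, 0.0, 318.7297210743988], [0.0, 407.6309551222272, 199.17915904668556], [0.0, 0.0, 1.0]] [[0.029, -0.99, 0.14, 0.402], [-1.0, -0.027, 0.014, 0.052], [-0.01, -0.14, -0.99, 1.407], [0.0, 0.0, 0.0, 1.0]]
side [[496.2882807021928, 0.0, 325.82171315560436], [0.0, 496.2882807021928, 199.62897904837124], [0.0, 0.0, 1.0]] [[0.976, -0.094, 0.196, 0.189], [-0.216, -0.506, 0.835, -1.527], [0.021, -0.857, -0.514, 1.117], [0.0, 0.0, 0.0, 1.0]]
{'time': 0.1, 'joint_positions': array([-1.23757362,  0.33280994, -0.06472122,  1.46082872,  0.02162724,
        1.34987921, -0.08852087]), 'joint_vel': array([-0.00094219, -0.00189573,  0.00111483, -0.00308234,  0.0012006 ,
        0.00145003,  0.00146727]), 'joint_torque': array([ 1.42327324e-03, -6.24546075e+01,  2.45202013e-02, -3.90717852e+01,
       -6.15515769e-02,  3.65375646e-02,  3.82347287e-05]), 'ee_pos': array([0.21761097, 0.5855442 , 0.22184643]), 'eef_rot': array([ 1.76962545e-01,  9.84217395e-01, -6.10038308e-04, -7.25055901e-05]), 'ft_force': array([-0.03726853, -0.97681904, -0.20699126]), 'torque': array([ 0.04252778, -0.00911855,  0.07035601]), 'grip_force': 0.0, 'width': 0.0871119089471534} 0.0187
```

View pics/top0.png

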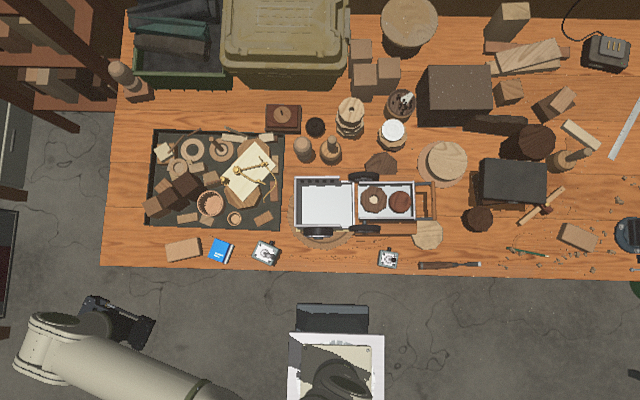

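View pics/side0.png

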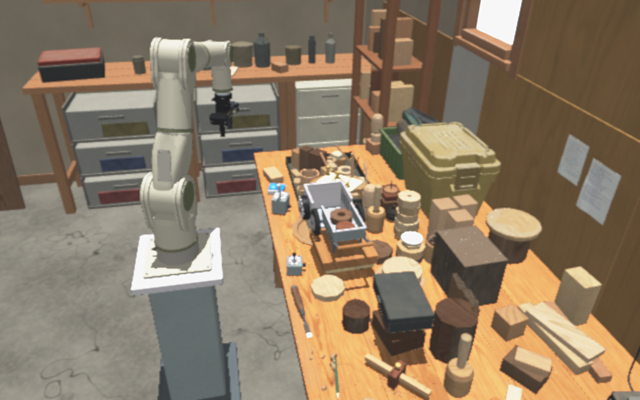

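The top view shows the bin at about (323,205), the cart at (388,202) and its handle near (430,203). The switch boxes are at (265,252) and (388,258). I'll enlarge this and measure next.

```bash
cat > h.py <<'E'
import numpy as np, pickle, cv2
def cloud(c):
    z=c["z_map"]; K=c["mtx"]; v,u=np.mgrid[:z.shape[0],:z.shape[1]]
    P=np.stack([(u-K[0,2])/K[0,0]*z,(v-K[1,2])/K[1,1]*z,z],-1)
    return P@c["T"][:3,:3].T+c["T"][:3,3]
E
python3 - <<'E'
from h import *
c=pickle.load(open("top0.pkl","rb")); W=cloud(c)
im=c["image"][165:275,235:455,::-1]
cv2.imwrite("pics/topcrop.png",cv2.resize(im,None,fx=3.6,fy=3.6,interpolation=cv2.INTER_CUBIC))
for n,(u0,u1,v0,v1) in dict(boxL=(248,284,236,270),boxR=(372,404,244,274)).items():
    p=W[v0:v1,u0:u1].reshape(-1,3)
    for a,b in((.02,.042),(.042,.05),(.05,.066),(.066,.075),(.075,.15)):
        q=p[(p[:,2]>a)&(p[:,2]<b)]
        if len(q): print(n,a,b,len(q),q.mean(0).round(3),q.min(0).round(3),q.max(0).round(3))
        if len(q)>20: print(cv2.minAreaRect((q[:,:2]*1000).astype(np.float32)))
print("handle cols"); 
for v in range(178,226,4): print(v,[tuple(W[v,u].round(3)) for u in range(424,442,3)])
E
```

```text
boxL 0.02 0.042 32 [0.425 0.221 0.029] [0.37  0.2   0.023] [0.45  0.258 0.041]
((418.09478759765625, 220.89065551757812), (86.84297180175781, 40.3972053527832), 25.020166397094727)
boxL 0.042 0.05 8 [0.407 0.219 0.047] [0.374 0.201 0.045] [0.445 0.249 0.049]
boxL 0.05 0.066 111 [0.406 0.24  0.063] [0.371 0.199 0.052] [0.448 0.287 0.066]
((409.2603454589844, 243.6737060546875), (73.75688171386719, 62.2347412109375), 66.94525909423828)
boxL 0.066 0.075 252 [0.411 0.244 0.07 ] [0.371 0.202 0.066] [0.448 0.286 0.075]
((409.55120849609375, 243.17648315429688), (72.10472106933594, 58.921363830566406), 65.50777435302734)
boxL 0.075 0.15 69 [0.407 0.236 0.103] [0.394 0.215 0.075] [0.428 0.268 0.14 ]
((411.2839050292969, 241.02249145507812), (52.26902389526367, 34.10017013549805), 87.59850311279297)
boxR 0.02 0.042 96 [ 0.406 -0.158  0.036] [ 0.372 -0.194  0.022] [ 0.441 -0.129  0.042]
((407.64422607421875, -164.00279235839844), (63.137794494628906, 67.77439880371094), 82.25113677978516)
boxR 0.042 0.05 169 [ 0.402 -0.161  0.046] [ 0.372 -0.193  0.042] [ 0.427 -0.133  0.05 ]
((400.61779785156
[... 4234 characters left out ...]
np.float64(-0.255), np.float64(0.16)), (np.float64(0.528), np.float64(-0.262), np.float64(0.168)), (np.float64(0.528), np.float64(-0.271), np.float64(0.167)), (np.float64(0.529), np.float64(-0.28), np.float64(0.169)), (np.float64(0.529), np.float64(-0.29), np.float64(0.167)), (np.float64(0.547), np.float64(-0.346), np.float64(-0.002))]
222 [(np.float64(0.529), np.float64(-0.288), np.float64(0.026)), (np.float64(0.529), np.float64(-0.297), np.float64(0.028)), (np.float64(0.529), np.float64(-0.307), np.float64(0.029)), (np.float64(0.53), np.float64(-0.318), np.float64(0.026)), (np.float64(0.53), np.float64(-0.328), np.float64(0.027)), (np.float64(0.532), np.float64(-0.345), np.float64(0.003))]
```

View pics/topcrop.png

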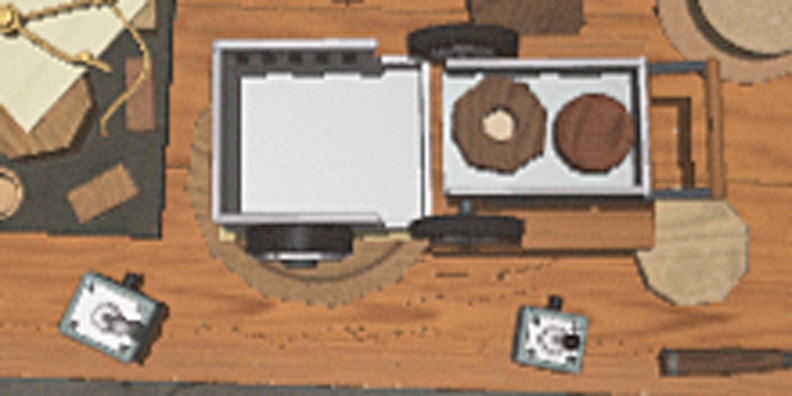

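The crop shows the fan box, the larger one, on the left at (112,315) with its bat leaning right. The lamp box with the ball toggle is at (550,338). The cart handle crossbar is at about (715,130), and the octagon and round blank are in the tray. Next I'll fit the handle and station precisely.

```bash
cat >> h.py <<'E'
from scipy.spatial.transform import Rotation as R
def rows(target, yaw=None, tilt=None):
    """fractions for a shift/turn from the present pose; yaw: angle of tool y in world, tool down"""
    from bench import r
    s=r.read_state(); A=R.from_quat(s["eef_rot"])
    d=A.inv().apply(np.array(target)-s["ee_pos"])/.15
    w=np.zeros(3)
    if yaw is not None:
        best=None
        for k in (0,np.pi):
            y=yaw+k; B=R.from_matrix(np.array([[np.sin(y),np.cos(y),0],[-np.cos(y),np.sin(y),0],[0,0,-1]]).T.T @ np.eye(3)) if 0 else R.from_matrix(np.column_stack([[-np.sin(y),np.cos(y),0],[np.cos(y),np.sin(y),0],[0,0,-1]]))
            v=(A.inv()*B).as_rotvec()
            if best is None or np.linalg.norm(v)<np.linalg.norm(best): best=v
        w=best/(2*np.pi)
    print("t",s["time"],"pos",s["ee_pos"].round(4),"dp",d.round(4),"rot",w.round(4),"q",s["eef_rot"].round(4))
E
python3 - <<'E'
from h import *
c=pickle.load(open("top0.pkl","rb")); W=cloud(c)
p=W.reshape(-1,3)
h=p[(p[:,0]>.535)&(p[:,0]<.632)&(p[:,1]>-.30)&(p[:,1]<-.262)&(p[:,2]>.150)&(p[:,2]<.19)]
f=np.polyfit(h[:,0],h[:,1],1); print("handle",len(h),h.mean(0),h.max(0),f)
e=p[(p[:,1]>-.292)&(p[:,1]<-.262)&(p[:,2]>.150)&(p[:,2]<.19)&(p[:,0]>.5)&(p[:,0]<.68)]; print("ends x",e[:,0].min(),e[:,0].max())
# cart walls
q=p[(p[:,0]>.5)&(p[:,0]<.68)&(p[:,1]>-.24)&(p[:,1]<-.03)&(p[:,2]>.165)&(p[:,2]<.25)]
print("cart top",q.min(0),q.max(0),np.percentile(q[:,2],[50,90,99]),cv2.minAreaRect((q[:,:2]*1000).astype(np.float32)))
# bin
q=p[(p[:,0]>.45)&(p[:,0]<.75)&(p[:,1]>.0)&(p[:,1]<.24)&(p[:,2]>.16)&(p[:,2]<.185)]
print("bin",q.min(0),q.max(0),cv2.minAreaRect((q[:,:2]*1000).astype(np.float32)))
b=p[(p[:,0]>.36)&(p[:,0]<.46)&(p[:,1]>.19)&(p[:,1]<.3)&(p[:,2]>.085)&(p[:,2]<.16)]
i=np.argsort(b[:,2]); print("bat",b[i][::6].round(3).tolist())
# tall things in the whole workspace
g={}
for x,y,z in p:
    if .3<x<.85 and -.5<y<.7 and z>.1 and z<.8: g[(round(x*20),round(y*20))]=max(z,g.get((round(x*20),round(y*20)),0))
for xi in range(16,5,-1): print(xi/20,' '.join(f"{int(100*g.get((xi,yi),0)):2d}" for yi in range(14,-11,-1)))
rows([.585,-.28,.30],yaw=np.pi/2)
E
```

```text
handle 139 [ 0.58394143 -0.27969682  0.16996133] [ 0.63183022 -0.26214835  0.17694038] [ 0.04219072 -0.30433372]
ends x 0.5222875018850963 0.6427963488950339
cart top [ 0.50000081 -0.22156867  0.16504017] [ 0.66617721 -0.03142784  0.19476928] [0.1747338  0.18878714 0.19208897] ((587.2842407226562, -129.11141967773438), (166.6864471435547, 184.19151306152344), 4.455807209014893)
bin [0.48284859 0.00202206 0.16001047] [0.74935317 0.14777626 0.1825042 ] ((615.2041625976562, 78.6627197265625), (265.3036193847656, 143.3458709716797), 2.367781162261963)
bat [[0.409, 0.244, 0.088], [0.406, 0.233, 0.122], [0.406, 0.225, 0.131], [0.394, 0.225, 0.133], [0.4, 0.228, 0.136], [0.4, 0.224, 0.138]]
0.8  0  0  0  0 10 11 12 10  0  0  0 14 14 18 17 18  0  0  0  0 10 10 10  0  0
0.75  0  0  0 13  0 14 15  0  0  0  0 14 14 20 19  0  0  0  0  0 10 10 10  0  0
0.7  0  0  0 13  0  0  0 11  0 12  0  0  0  0  0  0  0  0  0  0 11 10 10 17 17
0.65  0  0  0 13 14 13 14 11 10 10  0 17 17 17 17 19 19 19 19 17 17 11 10 17 17
0.6  0  0 13 13 13 13 16  0  0  0  0 17  0  0  0 17 18 18 19 17 17  0  0 17 17
0.55  0  0 13 13 13  0  0  0  0  0  0 17  0  0  0 17 19 19 19 16 17  0  0  0  0
0.5  0  0  0  0  0  0  0  0  0  0  0 17 17 17 17 19 19 19 19 16 17  0  0  0  0
0.45  0  0  0  0  0  0  0  0  0  0  0  0 15 15 12  0  0  0  0  0  0  0  0  0  0
0.4  0  0  0  0  0  0  0  0  0 13 14  0  0  0  0  0  0  0  0  0  0  0  0  0  0
0.35  0  0  0  0  0  0  0  0  0  0  0  0  0  0  0  0  0  0  0  0  0  0  0  0  0
0.3  0  0  0  0  0  0  0  0  0  0  0  0  0  0  0  0  0  0  0  0  0  0  0  0  0
t 0.1 pos [0.2176 0.5855 0.2218] dp [-4.3059 -4.5564 -0.5151] rot [-0.0002 -0.     -0.0566] q [ 1.770e-01  9.842e-01 -6.000e-04 -1.000e-04]
```

```bash
python3 -m pendant '[{"dp":[-0.3,-0.2,-0.5],"rotation":[0,0,0],"jaw":1},{"dp":[-1,-0.7,-0.5],"rotation":[0,0,0],"jaw":1},{"dp":[-1,-0.7,-0.5],"rotation":[0,0,0],"jaw":1},{"dp":[-1,-0.7,-0.5],"rotation":[0,0,0],"jaw":1},{"dp":[-1,-0.7,-0.5],"rotation":[0,0,0],"jaw":1}]'
python3 -m pendant '[{"dp":[-1,-0.95,0],"rotation":[0,0,0],"jaw":0.6},{"dp":[-1,-0.95,0],"rotation":[0,0,0],"jaw":0.6},{"dp":[-1,-0.95,0],"rotation":[0,0,0],"jaw":0.6},{"dp":[-1,-0.95,0],"rotation":[0,0,0],"jaw":0.6}]'
python3 -c "
from h import *; rows([.584,-.28,.30],yaw=np.pi/2+.042)"
```

```text
time: 0.72
ee_pos: [0.3232, 0.4337, 0.298]
eef_rot: [0.179, 0.984, 0.0, 0.0]
ft_force: [-1.7, 0.3, 0.5]
width: 0.0872
grip_force: 0.0
time: 1.23
ee_pos: [0.4138, 0.2469, 0.2974]
eef_rot: [0.179, 0.984, -0.0, 0.0]
ft_force: [-0.5, 0.3, 0.4]
width: 0.0566
grip_force: 0.0
t 1.225 pos [0.4138 0.2469 0.2974] dp [-2.297  -2.8895 -0.0161] rot [-0.0001  0.     -0.0639] q [ 1.786e-01  9.839e-01 -2.000e-04  1.000e-04]
```

```bash
python3 -m pendant '[{"dp":[-0.9,-1,0],"rotation":[0,0,0],"jaw":0.6},{"dp":[-0.9,-1,0],"rotation":[0,0,0],"jaw":0.6},{"dp":[-0.9,-1,0],"rotation":[0,0,0],"jaw":0.6},{"dp":[-0.9,-1,0],"rotation":[0,0,0],"jaw":0.6}]'
python3 -m pendant '[{"dp":[-0.8,-1,0],"rotation":[0,0,0],"jaw":0.6},{"dp":[-0.8,-1,0],"rotation":[0,0,0],"jaw":0.6},{"dp":[-0.8,-1,0],"rotation":[0,0,0],"jaw":0.6},{"dp":[-0.8,-1,0],"rotation":[0,0,0],"jaw":0.6}]'
python3 -m pendant '[{"dp":[-0.6,-0.9,0],"rotation":[0,0,-0.064],"jaw":0.6},{"dp":[-0.6,-0.9,0],"rotation":[0,0,-0.064],"jaw":0.6},{"dp":[-0.6,-0.9,0],"rotation":[0,0,-0.064],"jaw":0.6},{"dp":[-0.6,-0.9,0],"rotation":[0,0,-0.064],"jaw":0.6},{"dp":[-0.6,-0.9,0],"rotation":[0,0,-0.064],"jaw":0.6}]'
python3 - <<'E'
from h import *; rows([.584,-.28,.145],yaw=np.pi/2+.042)
from bench import camera
for n in ("wrist","top"):
    c=camera(n); pickle.dump(c,open(f"{n}1.pkl","wb")); cv2.imwrite(f"pics/{n}1.png",c["image"][:,:,::-1])
E
```

```text
time: 1.72
ee_pos: [0.4878, 0.0589, 0.2973]
eef_rot: [0.179, 0.984, -0.0, 0.0]
ft_force: [0.3, 1.0, -1.1]
width: 0.0527
grip_force: 0.0
time: 2.22
ee_pos: [0.5477, -0.1235, 0.2968]
eef_rot: [0.179, 0.984, -0.001, -0.0]
ft_force: [-0.8, 0.5, 0.9]
width: 0.0518
grip_force: 0.0
time: 2.85
ee_pos: [0.5856, -0.2761, 0.2966]
eef_rot: [-0.024, 1.0, 0.001, -0.0]
ft_force: [-0.0, 1.5, -0.6]
width: 0.0523
grip_force: 0.0
t 2.85 pos [ 0.5856 -0.2761  0.2966] dp [ 0.0109 -0.0269  1.0105] rot [ 0.0003 -0.0001  0.001 ] q [-2.420e-02  9.997e-01  8.000e-04 -5.000e-04]
```

View pics/wrist1.png

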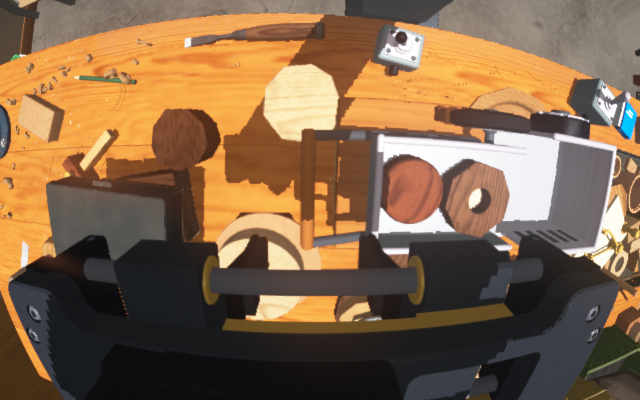

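The wrist view shows the handle at (308,190), centred between the fingers (about 250 and 370), with the tray and both blanks to its right. I'll descend and grip.

```bash
python3 -m pendant '[{"dp":[0,-0.02,0.4],"rotation":[0,0,0],"jaw":0.6},{"dp":[0,-0.02,0.7],"rotation":[0,0,0],"jaw":0.6},{"dp":[0,-0.02,1],"rotation":[0,0,0],"jaw":0.6},{"dp":[0,-0.02,1],"rotation":[0,0,0],"jaw":0.6},{"dp":[0,-0.02,1],"rotation":[0,0,0],"jaw":0.6}]' 20
python3 -m pendant '[{"dp":[0,0,0],"rotation":[0,0,0],"jaw":0.3},{"dp":[0,0,0],"rotation":[0,0,0],"jaw":0},{"dp":[0,0,0],"rotation":[0,0,0],"jaw":0},{"dp":[0,0,0],"rotation":[0,0,0],"jaw":0},{"dp":[0,0,0],"rotation":[0,0,0],"jaw":0},{"dp":[0,0,0],"rotation":[0,0,0],"jaw":0}]' 20
python3 - <<'E'
from h import *; rows([.584,-.28,.145],yaw=np.pi/2+.042)
th0=np.arctan2(.03,-.210); 
for a in (.1,.2,.3,.4,.5,.6,.7,.8,.85,.9):
    t=th0-a; print(a,"dy",round((.2121*np.cos(t)+.21)/.15,3),"dz",round((.2121*np.sin(t)-.03)/.15,3))
E
```

```text
time: 3.58
ee_pos: [0.5859, -0.281, 0.1497]
eef_rot: [-0.024, 1.0, -0.0, 0.001]
ft_force: [0.4, -0.6, 0.3]
width: 0.0521
grip_force: 0.0
time: 4.32
ee_pos: [0.5847, -0.2816, 0.1475]
eef_rot: [-0.023, 1.0, -0.0, 0.0]
ft_force: [0.2, 0.1, 0.6]
width: 0.013
grip_force: 20.0
t 4.325 pos [ 0.5847 -0.2816  0.1475] dp [0.0044 0.011  0.0168] rot [-0.      0.      0.0007] q [-0.0231  0.9997 -0.      0.    ]
0.1 dy 0.027 dz 0.139
0.2 dy 0.068 dz 0.274
0.3 dy 0.122 dz 0.405
0.4 dy 0.189 dz 0.529
0.5 dy 0.267 dz 0.647
0.6 dy 0.358 dz 0.755
0.7 dy 0.458 dz 0.855
0.8 dy 0.568 dz 0.943
0.85 dy 0.626 dz 0.984
0.9 dy 0.687 dz 1.021
```

```bash
python3 -m pendant '[{"dp":[0,0.012,-0.07],"rotation":[0,0,0],"jaw":0},{"dp":[0,0.027,-0.139],"rotation":[0,0,0],"jaw":0},{"dp":[0,0.068,-0.274],"rotation":[0,0,0],"jaw":0},{"dp":[0,0.122,-0.405],"rotation":[0,0,0],"jaw":0},{"dp":[0,0.189,-0.529],"rotation":[0,0,0],"jaw":0},{"dp":[0,0.267,-0.647],"rotation":[0,0,0],"jaw":0},{"dp":[0,0.267,-0.647],"rotation":[0,0,0],"jaw":0}]' 20
python3 -m pendant '[{"dp":[0,0.091,-0.108],"rotation":[0,0,0],"jaw":0},{"dp":[0,0.191,-0.208],"rotation":[0,0,0],"jaw":0},{"dp":[0,0.301,-0.296],"rotation":[0,0,0],"jaw":0},{"dp":[0,0.359,-0.337],"rotation":[0,0,0],"jaw":0},{"dp":[0,0.359,-0.337],"rotation":[0,0,0],"jaw":0},{"dp":[0,0.359,-0.337],"rotation":[0,0,0],"jaw":0},{"dp":[0,0.359,-0.337],"rotation":[0,0,0],"jaw":0}]'
python3 - <<'E'
from h import *
from bench import camera
a=camera("top");b=camera("side"); pickle.dump(a,open("top2.pkl","wb"))
i=cv2.resize(a["image"][150:250,270:450,::-1],None,fx=3.3,fy=3.3); j=cv2.resize(b["image"][165:285,270:420,::-1],None,fx=2,fy=2)
o=np.zeros((580,600,3),np.uint8); o[:330,:594]=i; o[335:575,:300]=j; cv2.imwrite("pics/tip.png",o)
E
```

```text
time: 5.2
ee_pos: [0.5834, -0.2419, 0.2471]
eef_rot: [-0.023, 1.0, -0.001, 0.002]
ft_force: [4.6, -7.7, 3.3]
width: 0.0132
grip_force: 20.0
time: 6.08
ee_pos: [0.5813, -0.1898, 0.2972]
eef_rot: [-0.022, 1.0, -0.001, 0.002]
ft_force: [5.1, -6.7, 8.4]
width: 0.0135
grip_force: 20.0
```

View pics/tip.png

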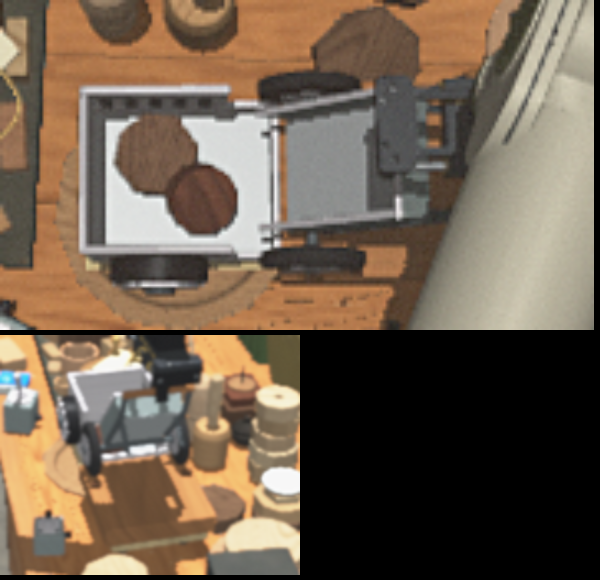

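Both blanks lie in the bin, the octagon at (155,152) and the round at (203,198), and the cart is tilted about 0.87 rad and still held. I'll lower it back along the same arc.

```bash
python3 -m pendant '[{"dp":[0,-0.058,0.041],"rotation":[0,0,0],"jaw":0},{"dp":[0,-0.168,0.129],"rotation":[0,0,0],"jaw":0},{"dp":[0,-0.268,0.229],"rotation":[0,0,0],"jaw":0},{"dp":[0,-0.359,0.337],"rotation":[0,0,0],"jaw":0},{"dp":[0,-0.437,0.455],"rotation":[0,0,0],"jaw":0},{"dp":[0,-0.504,0.579],"rotation":[0,0,0],"jaw":0},{"dp":[0,-0.558,0.71],"rotation":[0,0,0],"jaw":0},{"dp":[0,-0.558,0.71],"rotation":[0,0,0],"jaw":0}]' 20
python3 -m pendant '[{"dp":[0,-0.023,0.068],"rotation":[0,0,0],"jaw":0},{"dp":[0,-0.041,0.135],"rotation":[0,0,0],"jaw":0},{"dp":[0,-0.056,0.204],"rotation":[0,0,0],"jaw":0},{"dp":[0,-0.068,0.274],"rotation":[0,0,0],"jaw":0},{"dp":[0,-0.068,0.274],"rotation":[0,0,0],"jaw":0},{"dp":[0,-0.068,0.274],"rotation":[0,0,0],"jaw":0},{"dp":[0,-0.068,0.274],"rotation":[0,0,0],"jaw":0}]'
```

```text
time: 7.18
ee_pos: [0.5838, -0.272, 0.1863]
eef_rot: [-0.023, 1.0, -0.0, -0.001]
ft_force: [1.7, -4.5, 0.6]
width: 0.0134
grip_force: 19.9
time: 8.05
ee_pos: [0.5843, -0.2813, 0.1474]
eef_rot: [-0.023, 1.0, 0.0, -0.0]
ft_force: [-4.3, -1.6, -1.5]
width: 0.0137
grip_force: 20.0
```

The TCP is back at its grasp height (0.1474 m against 0.1475 m), so the cart is on its legs. I'll release it and rise.

```bash
python3 -m pendant '[{"dp":[0,0,0],"rotation":[0,0,0],"jaw":0.2},{"dp":[0,0,0],"rotation":[0,0,0],"jaw":0.4},{"dp":[0,0,0],"rotation":[0,0,0],"jaw":0.6},{"dp":[0,0,0],"rotation":[0,0,0],"jaw":0.6},{"dp":[0,0,-0.3],"rotation":[0,0,0],"jaw":0.6},{"dp":[0,0,-0.7],"rotation":[0,0,0],"jaw":0.6},{"dp":[0,0,-1],"rotation":[0,0,0],"jaw":0.6},{"dp":[0,0,-1],"rotation":[0,0,0],"jaw":0.6}]'
python3 - <<'E'
from h import *
from bench import camera
c=camera("top"); p=cloud(c).reshape(-1,3)
h=p[(p[:,0]>.535)&(p[:,0]<.632)&(p[:,1]>-.30)&(p[:,1]<-.262)&(p[:,2]>.150)&(p[:,2]<.19)]
print("handle",len(h),h.mean(0))
# fan box fit without toggle
q=p[(p[:,0]>.36)&(p[:,0]<.46)&(p[:,1]>.19)&(p[:,1]<.3)&(p[:,2]>.055)&(p[:,2]<.073)]; print(cv2.minAreaRect((q[:,:2]*1000).astype(np.float32)))
rows([.381,.174,.30],yaw=np.pi/2-.4)
E
```

```text
time: 9.05
ee_pos: [0.5859, -0.2825, 0.3016]
eef_rot: [-0.023, 1.0, -0.001, 0.003]
ft_force: [0.1, 0.7, -1.4]
width: 0.0523
grip_force: 0.0
handle 61 [ 0.55778268 -0.28022888  0.17000761]
((409.3373107910156, 243.31655883789062), (73.65501403808594, 61.7955207824707), 66.62947082519531)
t 9.1 pos [ 0.5852 -0.2819  0.299 ] dp [ 1.2194  3.0993 -0.0131] rot [-0.      0.0005  0.071 ] q [-2.310e-02  9.997e-01 -4.000e-04  1.400e-03]
```

```bash
python3 -m pendant '[{"dp":[0.2,1,0],"rotation":[0,0,0],"jaw":0},{"dp":[0.2,1,0],"rotation":[0,0,0],"jaw":0},{"dp":[0.2,1,0],"rotation":[0,0,0],"jaw":0},{"dp":[0.2,1,0],"rotation":[0,0,0],"jaw":0}]' 20
python3 -m pendant '[{"dp":[0.4,1,0],"rotation":[0,0,0],"jaw":0},{"dp":[0.4,1,0],"rotation":[0,0,0],"jaw":0},{"dp":[0.4,1,0],"rotation":[0,0,0],"jaw":0},{"dp":[0.4,1,0],"rotation":[0,0,0],"jaw":0}]'
python3 -m pendant '[{"dp":[0.62,1,0],"rotation":[0,0,0.071],"jaw":0},{"dp":[0.62,1,0],"rotation":[0,0,0.071],"jaw":0},{"dp":[0.62,1,0],"rotation":[0,0,0.071],"jaw":0},{"dp":[0.62,1,0],"rotation":[0,0,0.071],"jaw":0},{"dp":[0.62,1,0],"rotation":[0,0,0.071],"jaw":0},{"dp":[0.62,1,0],"rotation":[0,0,0.071],"jaw":0}]'
python3 - <<'E'
from h import *
rows([.381,.174,.115],yaw=np.pi/2-.4)
E
```

```text
time: 9.6
ee_pos: [0.5475, -0.13, 0.2963]
eef_rot: [-0.026, 1.0, 0.001, -0.001]
ft_force: [-0.3, -1.3, 1.1]
width: 0.0196
grip_force: 0.0
time: 10.1
ee_pos: [0.4803, 0.0156, 0.2968]
eef_rot: [-0.025, 1.0, 0.0, -0.001]
ft_force: [0.2, -0.9, -1.2]
width: 0.0004
grip_force: 0.0
time: 10.85
ee_pos: [0.3823, 0.1577, 0.2973]
eef_rot: [0.2, 0.98, -0.0, -0.0]
ft_force: [-0.5, -0.3, -0.4]
width: 0.0002
grip_force: 0.0
t 10.85 pos [0.3823 0.1577 0.2973] dp [0.0502 0.0974 1.2151] rot [-0.0001 -0.     -0.0003] q [ 1.997e-01  9.798e-01 -2.000e-04 -2.000e-04]
```

```bash
python3 -m pendant '[{"dp":[0.05,0.05,0.5],"rotation":[0,0,0],"jaw":0},{"dp":[0.05,0.05,1],"rotation":[0,0,0],"jaw":0},{"dp":[0.05,0.05,1],"rotation":[0,0,0],"jaw":0},{"dp":[0.05,0.05,1],"rotation":[0,0,0],"jaw":0}]'
python3 -m pendant '[{"dp":[0,0,0.1],"rotation":[0,0,0],"jaw":0},{"dp":[0,0,0.21],"rotation":[0,0,0],"jaw":0},{"dp":[0,0,0.21],"rotation":[0,0,0],"jaw":0},{"dp":[0,0,0.21],"rotation":[0,0,0],"jaw":0}]'
python3 - <<'E'
from h import *
from bench import camera
rows([.409,.241,.115],yaw=np.pi/2-.4)
c=camera("wrist"); cv2.imwrite("pics/w3.png",c["image"][:,:,::-1])
E
```

```text
time: 11.35
ee_pos: [0.3768, 0.1675, 0.1461]
eef_rot: [0.199, 0.98, -0.001, -0.001]
ft_force: [-0.1, 0.7, 0.4]
width: 0.0004
grip_force: 0.0
time: 11.85
ee_pos: [0.3777, 0.1695, 0.1169]
eef_rot: [0.199, 0.98, 0.001, 0.0]
ft_force: [0.3, 0.2, 0.3]
width: 0.0007
grip_force: 0.0
t 11.85 pos [0.3777 0.1695 0.1169] dp [-0.0064  0.52    0.0134] rot [0.0002 0.0001 0.    ] q [1.986e-01 9.801e-01 5.000e-04 5.000e-04]
```

View pics/w3.png

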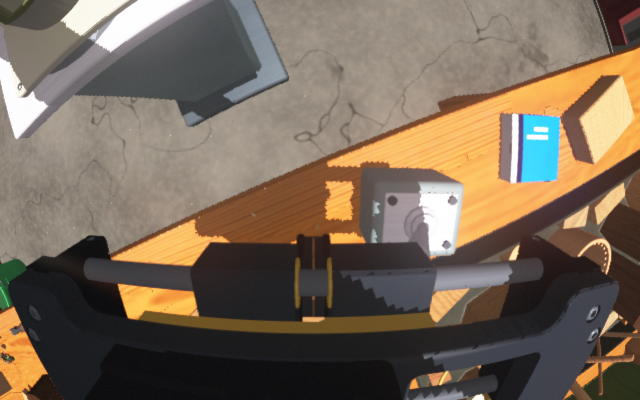

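The closed fingers (315,275) stand on the bat's side of the fan box (412,210), level with its centre line and with the box square to the tool. I'll push along tool +y.

```bash
python3 -m pendant '[{"dp":[0,0.1,0.01],"rotation":[0,0,0],"jaw":0},{"dp":[0,0.2,0.01],"rotation":[0,0,0],"jaw":0},{"dp":[0,0.28,0.01],"rotation":[0,0,0],"jaw":0},{"dp":[0,0.35,0.01],"rotation":[0,0,0],"jaw":0},{"dp":[0,0.42,0.01],"rotation":[0,0,0],"jaw":0},{"dp":[0,0.5,0.01],"rotation":[0,0,0],"jaw":0},{"dp":[0,0.5,0.01],"rotation":[0,0,0],"jaw":0},{"dp":[0,0.5,0.01],"rotation":[0,0,0],"jaw":0}]'
python3 -m pendant '[{"dp":[0,-0.15,0],"rotation":[0,0,0],"jaw":0},{"dp":[0,-0.4,0],"rotation":[0,0,0],"jaw":0},{"dp":[0,-0.4,-0.5],"rotation":[0,0,0],"jaw":0},{"dp":[0,-0.6,-1],"rotation":[0,0,0],"jaw":0},{"dp":[0,-1,-1],"rotation":[0,0,0],"jaw":0},{"dp":[0,-1,-1],"rotation":[0,0,0],"jaw":0},{"dp":[0,-1,-1],"rotation":[0,0,0],"jaw":0}]'
python3 - <<'E'
from h import *
from bench import camera,r
a=camera("top"); p=cloud(a).reshape(-1,3)
for n,(x0,x1,y0,y1,z0) in dict(bat=(.36,.47,.19,.31,.085),lamp=(.36,.44,-.2,-.12,.075),handle=(.53,.64,-.30,-.262,.15)).items():
    b=p[(p[:,0]>x0)&(p[:,0]<x1)&(p[:,1]>y0)&(p[:,1]<y1)&(p[:,2]>z0)&(p[:,2]<.18)]; t=b[b[:,2]>b[:,2].max()-.015]
    print(n,len(b),t.mean(0).round(3),b[:,2].max())
s=r.read_state(); print(s["time"],s["ee_pos"],s["ft_force"])
cv2.imwrite("pics/end.png",cv2.resize(a["image"][150:280,240:450,::-1],None,fx=3.6,fy=3.6))
E
```

```text
time: 12.9
ee_pos: [0.4062, 0.2381, 0.1144]
eef_rot: [0.199, 0.98, -0.0, -0.0]
ft_force: [-0.9, -0.7, 0.1]
width: 0.0
grip_force: 0.0
time: 13.78
ee_pos: [0.3478, 0.1, 0.2647]
eef_rot: [0.199, 0.98, 0.001, 0.0]
ft_force: [0.4, 0.7, 0.1]
width: 0.0008
grip_force: 0.0
bat 48 [0.418 0.264 0.134] 0.1402547113411028
lamp 21 [ 0.398 -0.173  0.084] 0.08957516001766375
handle 175 [ 0.588 -0.279  0.169] 0.177359749428184
13.825 [0.34778004 0.10068016 0.26414929] [ 0.23919557  0.24152982 -1.1493194 ]
```

View pics/end.png

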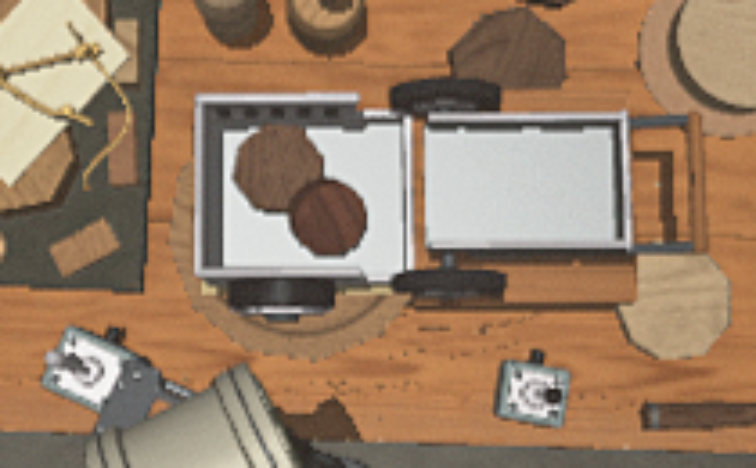

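The picture shows the bat now leaning left (55,360) and the lamp ball unchanged at (553,396). The cart is flat and empty, and both blanks are in the bin.

```bash
python3 -c "
from bench import r; print(r.close_job())"
```

```text
the job is handed in; nothing more can be done
None
```

The job is handed in, with no verdict shown; by the last camera check both blanks are in the bin, the cart is back on its legs, the fan toggle is over to the opposite side, and the lamp toggle hasn't moved.

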